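# Sign off a sherd on three push-lock buttons in order

### The job

Sign off the sherd that lies under the clear cover of the balance: with a fingertip, push in the green button (washed), then the yellow one (weighed), then the blue one (drawn), each gently and all the way in, so that it stays down. Leave the red button (discard) up. Do not grip, lift or push aside the buttons' housings, and do not disturb the sherd or the things lying round about.

Things in the scene. Friction and masses are not known exactly. Their poses are not given: they have to be found in the camera images.
- green_top (a point): centre of the flat top of the green button: a round green mushroom head, 40 mm across and 11 mm thick, rim rounded, on a grey round housing (a loose 0.35 kg puck on a rubber foot, 74 mm across, 20 mm high) that stands on the desk. The top is 53 mm above the desk when up, 45 mm once the button is fully in and let go; z points up
- green (a joint): how far the green button is pushed in, in m: 0 = up, 0.008 = fully in (stop). The head itself sits on an overtravel spring that gives a further 0.67 mm per N (up to 12 mm) and springs back, so under the finger the head goes down about 11 mm before the button is fully in. It starts to give at about 2.5 N, needs about 4 N to go fully in, and stays where it is left (push-lock)
- green_puck: loose housing of the green button; origin at the centre of its underside, z up; the head lies on its axis
- yellow_top (a point): centre of the flat top of the yellow button: a round yellow mushroom head, 40 mm across and 11 mm thick, rim rounded, on a grey round housing (a loose 0.35 kg puck on a rubber foot, 74 mm across, 20 mm high) that stands on the desk. The top is 53 mm above the desk when up, 45 mm once the button is fully in and let go; z points up
- yellow (a joint): how far the yellow button is pushed in, in m: 0 = up, 0.008 = fully in (stop). The head itself sits on an overtravel spring that gives a further 0.67 mm per N (up to 12 mm) and springs back, so under the finger the head goes down about 11 mm before the button is fully in. It starts to give at about 2.5 N, needs about 4 N to go fully in, and stays where it is left (push-lock)
- yellow_puck: loose housing of the yellow button; origin at the centre of its underside, z up; the head lies on its axis
- blue_top (a point): centre of the flat top of the blue button: a round blue mushroom head, 40 mm across and 11 mm thick, rim rounded, on a grey round housing (a loose 0.35 kg puck on a rubber foot, 74 mm across, 20 mm high) that stands on the desk. The top is 53 mm above the desk when up, 45 mm once the button is fully in and let go; z points up
- blue (a joint): how far the blue button is pushed in, in m: 0 = up, 0.008 = fully in (stop). The head itself sits on an overtravel spring that gives a further 0.67 mm per N (up to 12 mm) and springs back, so under the finger the head goes down about 11 mm before the button is fully in. It starts to give at about 2.5 N, needs about 4 N to go fully in, and stays where it is left (push-lock)
- blue_puck: loose housing of the blue button; origin at the centre of its underside, z up; the head lies on its axis
- red_top (a point): centre of the flat top of the red button: a round red mushroom head, 40 mm across and 11 mm thick, rim rounded, on a grey round housing (a loose 0.35 kg puck on a rubber foot, 74 mm across, 20 mm high) that stands on the desk. The top is 53 mm above the desk when up, 45 mm once the button is fully in and let go; z points up
- red (a joint): how far the red button is pushed in, in m: 0 = up, 0.008 = fully in (stop). The head itself sits on an overtravel spring that gives a further 0.67 mm per N (up to 12 mm) and springs back, so under the finger the head goes down about 11 mm before the button is fully in. It starts to give at about 2.5 N, needs about 4 N to go fully in, and stays where it is left (push-lock)
- red_puck: loose housing of the red button; origin at the centre of its underside, z up; the head lies on its axis
- sherd: small brown pottery sherd, 26x26x7 mm, lying loose on the pan of the balance under its closed clear cover; origin at the centre of its underside
- balance: grey pocket balance 149x110 mm, fixed to the desk, 41 mm high with its closed clear cover; the display and two keys face the robot, not used here; origin at the centre of its underside
- eraser: loose blue-and-white eraser 21x44x11 mm lying on the desk near the buttons; origin at the centre of its underside
- loupe: loose folding magnifier, grey and black, 26x42x15 mm, lying on the desk behind the buttons; origin at the centre of its underside
- marker: loose yellow-green highlighter pen 14x114x12 mm lying on the desk among the buttons; origin at the centre of its underside

How it is judged:
On the way, in this order (a step that is already met when the one before it is completed fails the run):
1. the green button is in (5 mm or more of its 8 mm) (value of joint green above 0.005 m), for 0.1 s.
2. the yellow button is in (5 mm or more of its 8 mm) (value of joint yellow above 0.005 m), for 0.1 s.
3. the blue button is in (5 mm or more of its 8 mm) (value of joint blue above 0.005 m), for 0.1 s.
At the end, for the whole second after the job is handed in: Green, yellow and blue heads are in by at least 5 of their 8 mm, red by less than 2 mm; all four housings stand still and upright on the desk within 25 mm of where they started; sherd, eraser, magnifier and highlighter are within 20 mm of where they started (value of joint each of green, yellow, blue above 0.005 m and value of joint red below 0.002 m and distance of each of green_puck, yellow_puck, blue_puck, red_puck from where it was at the start of the episode below 0.025 m and height (world z) of each of green_puck, yellow_puck, blue_puck, red_puck below 0.006 m and angle between each of green_puck, yellow_puck, blue_puck, red_puck's own z axis and vertical below 0.1 rad and linear speed of each of green_puck, yellow_puck, blue_puck, red_puck below 0.02 m/s and distance of each of sherd, eraser, loupe, marker from where it was at the start of the episode below 0.02 m); the robot touches nothing.
It fails at once if a button is pushed out of order: yellow before green is in, or blue before yellow is in ((value of joint yellow above 0.002 m and not (value of joint green above 0.005 m)) or (value of joint blue above 0.002 m and not (value of joint yellow above 0.005 m))).
It fails at once if the red button is pushed (more than 2 mm) (value of joint red above 0.002 m).
It fails at once if a button is pressed harder than 20 N (contact force between the fingers and green_puck above 20 N or contact force between the fingers and yellow_puck above 20 N or contact force between the fingers and blue_puck above 20 N or contact force between the fingers and red_puck above 20 N).
It fails at once if a button's housing is lifted (6 mm), tipped (0.25 rad) or shifted (25 mm) (height (world z) of any of green_puck, yellow_puck, blue_puck, red_puck above 0.006 m or angle between any of green_puck, yellow_puck, blue_puck, red_puck's own z axis and vertical above 0.25 rad or distance of any of green_puck, yellow_puck, blue_puck, red_puck from where it was at the start of the episode above 0.025 m).
It fails at once if the sherd, eraser, magnifier or highlighter is moved (20 mm) (distance of any of sherd, eraser, loupe, marker from where it was at the start of the episode above 0.02 m).
It also fails if it takes over 48 s, if anything falls off the work surface, if the arm or the gripper's body presses on something with over 40 N, if the wrist force passes 120 N, or if a joint passes its speed limit or range.

### The arm

A 6-joint arm with a two-finger parallel gripper is mounted at the origin on a cart in front of the work surface, level with it; the furniture and walls round the work are solid. World frame = base frame: x ahead of the robot, y to its left, z up, the work surface at z = 0. Lengths are in m, angles in rad, forces in N, time in s.
With the tool pointing down it reaches from about 0.25 to 0.725 m from the base axis. Payload 4 kg.
Tool frame: the origin (TCP) lies between the finger pads; the fingertips stand 8 mm ahead of it and the grasp point (between the pads) lies 11 mm behind it (bot.tip_reach is the distance from the TCP to the fingertips, in m); z points along the fingers, y is the line along which they close (so a half turn about z gives the same grasp; the last joint's range is limited). The gripper opens to 85 mm and grips with 20 to 120 N. Pads are 22 mm wide; open, the fingers measure 114 mm over their backs; the gripper's body (76 mm by 85 mm) begins 54 mm behind the grasp point. The pads swing forward as they close: fully open they stand 13 mm farther back than shut.
Start: joints at [1.288, 0.241, 0.005, 1.335, 0, 1.571], TCP at [0.14, 0.48, 0.239] pointing down, gripper open.
Joint ranges: [-2.72, 2.72], [-1.05, 1.87], [-1.09, 1.28], [-1.99, 2.15], [-1.42, 1.44], [-3.14, 3.14]. Speed limits (rad/s): [2.79, 2.79, 3.14, 3.14, 3.14, 3.14].

### API

Orientations are given as a unit quaternion [x, y, z, w].
In Python, from workcell import bot gives the robot as it stands.
- The arm moves only by the tool move_arm, never from a script. Its argument "deltas" is a list of rows, each a list of 7 numbers: the opening, from 0 (shut) to 1 (fully open), then the shift along the tool's x, y, z in mm, then the turn, a rotation vector about the tool's x, y, z in degrees. In form: [[gripper, tx, ty, tz, ax, ay, az], ...]. A call has 1 to 10 rows; each row shifts and turns the commanded pose from where the row before left it, along the tool's axes as they then stand; what a row does not reach is not made up. A row lasts 1/12 s, in which the tool goes at most 41.7 mm and 7.16 degrees, less where a joint would pass 70% of its speed; a pose out of reach is approached as far as the arm can. A call is refused whole if a number of a shift passes 41.7 or a number of a turn 7.16, either way. A call with a gripper value outside its range is refused whole. The fingers move at their own pace and stop on an object; the grip force is fixed at half the most. Time passes only in rows, so rows that do not move let the fingers close. It gives the time, the measured TCP pose, the force, the opening and the grip force at its end, in the units of the state.
- bot.get_obs(): the state, without advancing time (a new reading comes with each control period).
- bot.camera(name): name is "side" or "top"; returns the picture (400x640x3 uint8, blue, green, red); there is no depth.
- bot.calibration(name): a dict with "K" (3x3 intrinsics, pixels), "position" and "orientation" of the camera in the world. Camera axes: x right, y down, z forward; pixel columns grow to the right and rows downward; lengths in m; the calibration is good to about 2 mm. A picture is of the moment at which its call begins. calibration takes no time and is no camera call.
- bot.job_done(): hands the job in; it is judged then, once.
Trained networks look in the newest picture that a camera, given by its name, has taken for a name from the list of things; names that differ only in an ending like _2 or _b are one class to them, and where a whole thing is asked for, a point or a joint stands for the part that bears it (a point fixed in the world has none). Each returns a list of dicts, best first, with "conf" (0 to 1); they miss things now and then, are a little off and sometimes report something else, mostly with a low value. They report only what shows in the picture. A call takes as long as a camera call.
- bot.outline_of(query, camera): "pixels" (400x640 bool, what is visible of it) and "rect" ([left, top, width, height] in pixels, round what is visible of it).
The state is a dict: "clock": time; "joint_pos": joint angles; "joint_vel": joint speeds; "tau": joint torques, N m; "eef_pos": TCP position; "tool_rot": TCP orientation; "ft_force": force on the tool from outside, world axes, zero at the start; "ft_torque": the same for the moment, N m; "grip_width": finger opening in m; "grasp_force": force on a finger pad.
Only numpy, scipy, OpenCV 4.12 (cv2) and the standard library are available. Lean on these libraries where they do the work, as an engineer would, in place of code of your own. Each camera call takes 0.05 s, during which the arm holds its last target. There are 200 camera calls.

## Working session

There is one attempt and no reset: what is moved stays moved. The work goes in short steps, Python scripts to look and compute and a tool call to move; the robot and the scene stay as the last step left them, time stands still between calls to the robot, and variables do not carry over. Pictures are saved under pics/ and viewed, at most 10 in all, crops included, and the job is handed in when it is done.

Besides the shell and the picture viewer there is one more tool, called after "Request:" by a JSON object that holds its "method" and its "body". move_arm: Moves the arm, as the interface text tells. Its arguments: {"type":"object","properties":{"deltas":{"type":"array","items":{"type":"array","items":{"type":"number"}}}},"required":["deltas"]}

```bash
mkdir -p pics; cat > h.py <<'E'
import numpy as np, cv2
from scipy.spatial.transform import Rotation as R
from workcell import bot
def ray(cam,u,v,z):
    c=bot.calibration(cam);K=np.array(c["K"]);p=np.array(c["position"])
    d=R.from_quat(c["orientation"]).apply(np.linalg.inv(K)@[u,v,1.])
    return p+d*(z-p[2])/d[2]
E
python3 - <<'E'
from h import *
o=bot.get_obs();print(o["clock"],o["eef_pos"],R.from_quat(o["tool_rot"]).as_matrix().round(3).tolist(),o["ft_force"],o["grip_width"],bot.tip_reach)
for c in("top","side"):
    cv2.imwrite(f"pics/{c}0.png",bot.camera(c));print(c,bot.calibration(c)["position"])
    for n in("green","yellow","blue","red"):
        for q in [x for x in bot.outline_of(n+"_top",c)][:2]:
            v,u=np.nonzero(q["pixels"]);print(n,round(q["conf"],2),q["rect"],ray(c,u.mean(),v.mean(),.05).round(4))
E
```

```text
0.0 [0.13933205 0.47954933 0.23840956] [[-0.96, 0.279, -0.001], [0.279, 0.96, -0.002], [0.0, -0.002, -1.0]] [ 0.1412063  -0.23353697 -0.01888653] 0.08564524097423534 0.008
top [ 0.51357693 -0.09350897  1.09276774]
green 0.6 [253.7, 174.1, 15.0, 15.6] [0.6226 0.0332 0.05  ]
yellow 0.64 [324.1, 163.4, 16.8, 19.4] [ 0.6362 -0.1251  0.05  ]
blue 0.52 [323.7, 237.3, 20.5, 19.7] [ 0.4782 -0.1258  0.05  ]
red 0.8 [257.4, 241.2, 17.1, 20.3] [0.465  0.0246 0.05  ]
red 0.6 [317.4, 161.1, 31.8, 30.6] [ 0.632  -0.1238  0.05  ]
side [0.40597925 0.59415457 0.56674135]
green 0.91 [278.5, 232.0, 24.2, 24.4] [0.6217 0.0418 0.05  ]
green 0.41 [376.2, 187.7, 26.9, 22.7] [ 0.4787 -0.1139  0.05  ]
yellow 0.72 [296.2, 177.6, 19.6, 23.4] [ 0.6345 -0.115   0.05  ]
blue 0.74 [376.5, 191.7, 23.4, 18.3] [ 0.4786 -0.1149  0.05  ]
blue 0.42 [377.2, 193.1, 18.8, 20.5] [ 0.4774 -0.1073  0.05  ]
red 0.9 [370.3, 242.1, 26.8, 24.0] [0.4645 0.0339 0.05  ]
```

```bash
python3 - <<'E'
import cv2
a=cv2.imread("pics/top0.png")[100:320,180:440];cv2.imwrite("pics/topc.png",cv2.resize(a,None,fx=2.7,fy=2.7,interpolation=2))
E
```

```text
(no output)
```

View pics/topc.png

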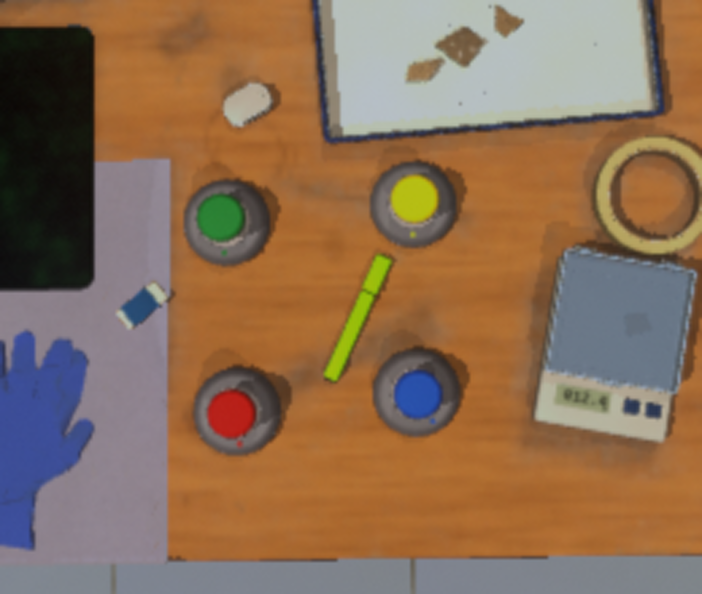

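View pics/side0.png

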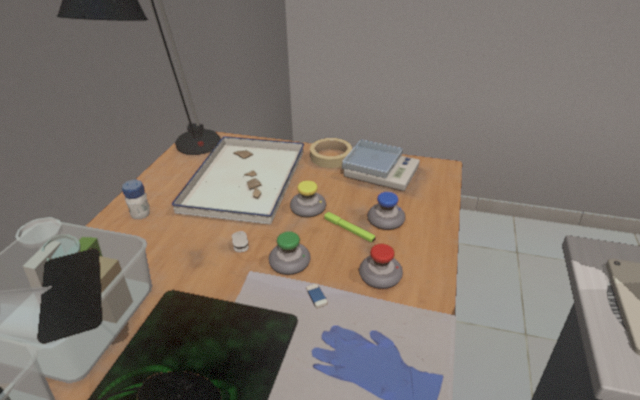

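The top view shows green at crop (221,218), yellow (414,200), blue (418,395) and red (231,413), which matches the network outlines. The highlighter lies between the buttons and the eraser is to the left. Next I'll refine the head positions and plan the approach.

```bash
cat >> h.py <<'E'
H=dict(green=(45,80),yellow=(25,34),blue=(105,122),red=(0,6))
C=dict(top=dict(green=(262,181),yellow=(333,173),blue=(334,246),red=(265,252)),side=dict(green=(289,242),yellow=(307,188),blue=(388,200),red=(382,253)))
def heads(c):
    im=cv2.imread(f"pics/{c}0.png");hsv=cv2.cvtColor(im,cv2.COLOR_BGR2HSV);r={}
    for n,(a,b) in H.items():
        m=cv2.inRange(hsv,(a,140,50),(b,255,255))
        if n=="red": m|=cv2.inRange(hsv,(174,140,50),(180,255,255))
        w=np.zeros_like(m);cv2.circle(w,C[c][n],16,255,-1)
        v,u=np.nonzero(m&w);x,y,ww,h=cv2.boundingRect(m&w)
        r[n]=(len(u),u.mean(),v.mean(),ww,h,ray(c,u.mean(),v.mean(),.05 if c=="top" else .0485).round(4))
    return r
E
python3 - <<'E'
from h import *
for c in("top","side"):
    for k,v in heads(c).items():print(c,k,v)
E
```

```text
top green (213, np.float64(261.4225352112676), np.float64(180.06103286384976), 17, 17, array([0.6239, 0.0327, 0.05  ]))
top yellow (241, np.float64(332.9377593360996), np.float64(173.15352697095435), 17, 23, array([ 0.6366, -0.1247,  0.05  ]))
top blue (238, np.float64(334.3235294117647), np.float64(245.71008403361344), 18, 18, array([ 0.4779, -0.1249,  0.05  ]))
top red (256, np.float64(265.34765625), np.float64(252.82421875), 18, 21, array([0.4648, 0.0252, 0.05  ]))
side green (0, np.float64(nan), np.float64(nan), 0, 0, array([nan, nan, nan]))
side yellow (0, np.float64(nan), np.float64(nan), 0, 0, array([nan, nan, nan]))
side blue (122, np.float64(387.94262295081967), np.float64(198.0737704918033), 18, 12, array([ 0.4782, -0.1225,  0.0485]))
side red (353, np.float64(381.7252124645892), np.float64(252.9971671388102), 23, 19, array([0.4655, 0.0306, 0.0485]))h.py:17: RuntimeWarning: Mean of empty slice.
  r[n]=(len(u),u.mean(),v.mean(),ww,h,ray(c,u.mean(),v.mean(),.05 if c=="top" else .0485).round(4))
  ret = ret.dtype.type(ret / rcount)
```

Request:
{"method": "move_arm", "body": {"deltas": [[0,-30,-28,0,0,0,0],[0,-30,-28,0,0,0,0]]}}

```text
clock: 0.67
eef_pos: [0.1813, 0.4099, 0.2387]
tool_rot: [0.139, 0.99, -0.0, 0.0]
ft_force: [1.4, -0.9, 0.4]
grip_width: 0.0636
grasp_force: 0.0
```

Request:
{"method": "move_arm", "body": {"deltas": [[0,-26.4,-11.8,0,0,0,0],[0,-26.4,-11.8,0,0,0,0],[0,-26.4,-11.8,0,0,0,0],[0,-26.4,-11.8,0,0,0,0],[0,-26.4,-11.8,0,0,0,0],[0,-26.4,-11.8,0,0,0,0],[0,-26.4,-11.8,0,0,0,0],[0,-26.4,-11.8,0,0,0,0],[0,-26.4,-11.8,0,0,0,0],[0,-26.4,-11.8,0,0,0,0]]}}

```text
clock: 1.5
eef_pos: [0.4031, 0.2215, 0.2395]
tool_rot: [0.141, 0.99, 0.0, 0.0]
ft_force: [0.0, 0.8, -0.2]
grip_width: 0.0001
grasp_force: 0.0
```

Request:
{"method": "move_arm", "body": {"deltas": [[0,-26.4,-11.8,10,0,0,0],[0,-26.4,-11.8,10,0,0,0],[0,-26.4,-11.8,10,0,0,0],[0,-26.4,-11.8,10,0,0,0],[0,-26.4,-11.8,10,0,0,0],[0,-26.4,-11.8,10,0,0,0],[0,-26.4,-11.8,10,0,0,0],[0,-26.4,-11.8,10,0,0,0],[0,-26.4,-11.8,10,0,0,0],[0,-26.4,-11.8,10,0,0,0]]}}

```text
clock: 2.33
eef_pos: [0.6237, 0.0346, 0.1387]
tool_rot: [0.141, 0.99, 0.0, -0.0]
ft_force: [-0.2, 0.6, 0.8]
grip_width: -0.0002
grasp_force: 0.0
```

Request:
{"method": "move_arm", "body": {"deltas": [[0,0,0,0,0,0,0],[0,0,0,0,0,0,0],[0,0,0,0,0,0,0]]}}

```text
clock: 2.58
eef_pos: [0.6222, 0.0358, 0.139]
tool_rot: [0.141, 0.99, 0.0, -0.001]
ft_force: [0.1, 0.6, 0.1]
grip_width: -0.0004
grasp_force: 0.0
```

```bash
python3 - <<'E'
from h import *
o=bot.get_obs();print(o["eef_pos"],o["joint_pos"],R.from_quat(o["tool_rot"]).as_matrix().round(3).tolist(),o["grip_width"])
a=bot.camera("side")
b=cv2.resize(a[130:280,220:440],None,fx=3.5,fy=3.5,interpolation=2);cv2.imwrite("pics/s1.png",b)
E
```

```text
[0.62219675 0.03579127 0.13901554] [5.72847649e-02 5.40140685e-01 1.87003176e-01 1.21884728e+00
 3.71077929e-04 3.40254067e-01] [[-0.96, 0.279, -0.001], [0.279, 0.96, 0.0], [0.001, -0.0, -1.0]] -0.00039622263534446026
```

View pics/s1.png

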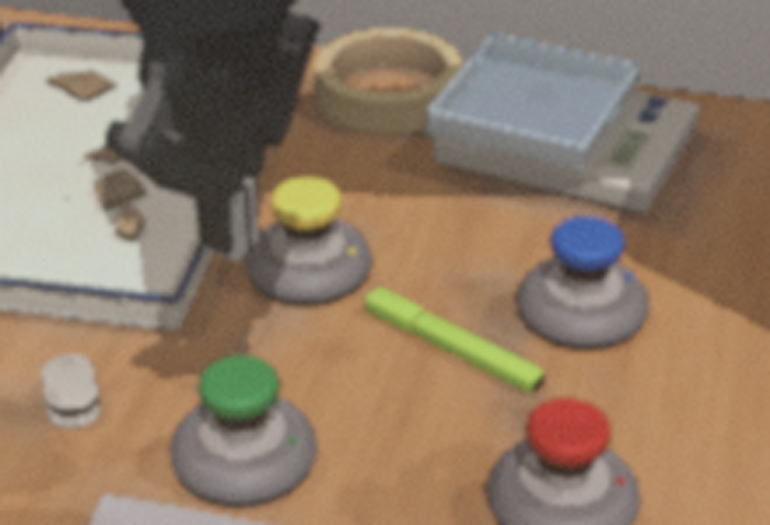

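The closed fingertips (crop about 228,253) hang above the green head (crop 238,378), and nothing is in the way. I'll descend to just above it and check.

Request:
{"method": "move_arm", "body": {"deltas": [[0,0,-1,15,0,0,0],[0,0,-1,15,0,0,0],[0,0,0,15,0,0,0],[0,0,0,10,0,0,0],[0,0,0,10,0,0,0],[0,0,0,0,0,0,0],[0,0,0,0,0,0,0]]}}

```text
clock: 3.22
eef_pos: [0.6217, 0.0342, 0.0743]
tool_rot: [0.141, 0.99, -0.0, -0.0]
ft_force: [0.6, 0.2, -0.1]
grip_width: -0.0003
grasp_force: 0.0
```

```bash
python3 - <<'E'
from h import *
a=bot.camera("side")
b=cv2.resize(a[150:270,230:350],None,fx=4,fy=4,interpolation=2)
t=bot.camera("top")
d=cv2.resize(t[120:240,200:320],None,fx=3,fy=3,interpolation=2);d=cv2.copyMakeBorder(d,0,120,0,0,0)
cv2.imwrite("pics/s2.png",cv2.hconcat([b[:, :440],d]))
print(ray("side",288,237.1,.053),ray("side",285.1,202.3,.131))
E
```

```text
[0.62387128 0.03529449 0.053     ] [0.62183758 0.04181681 0.131     ]
```

View pics/s2.png

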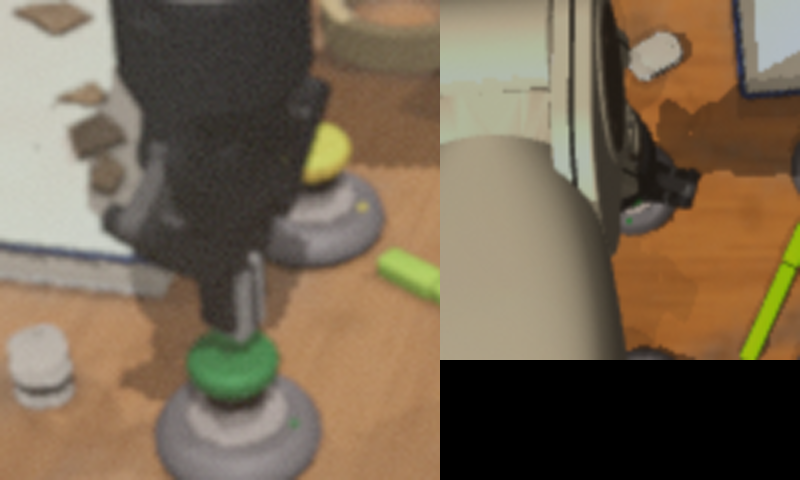

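The fingertip (left crop about 232,335) sits just above the centre of the green head (233,358). I'll press in small steps and watch the force.

Request:
{"method": "move_arm", "body": {"deltas": [[0,-1,0,5,0,0,0],[0,0,0,4,0,0,0],[0,0,0,3,0,0,0],[0,0,0,2,0,0,0],[0,0,0,2,0,0,0],[0,0,0,0,0,0,0],[0,0,0,0,0,0,0]]}}

```text
clock: 3.9
eef_pos: [0.6231, 0.0334, 0.0584]
tool_rot: [0.141, 0.99, -0.0, -0.0]
ft_force: [-0.8, -0.6, 1.2]
grip_width: 0.0
grasp_force: 0.8
```

Request:
{"method": "move_arm", "body": {"deltas": [[0,0,0,2,0,0,0],[0,0,0,2,0,0,0],[0,0,0,1,0,0,0],[0,0,0,0,0,0,0],[0,0,0,0,0,0,0]]}}

```text
clock: 4.32
eef_pos: [0.6231, 0.0334, 0.0534]
tool_rot: [0.141, 0.99, -0.0, 0.0]
ft_force: [0.1, -0.7, 2.9]
grip_width: 0.0001
grasp_force: 1.4
```

Request:
{"method": "move_arm", "body": {"deltas": [[0,0,0,1.5,0,0,0],[0,0,0,1.5,0,0,0],[0,0,0,1,0,0,0],[0,0,0,0,0,0,0],[0,0,0,0,0,0,0]]}}

```text
clock: 4.73
eef_pos: [0.6232, 0.0334, 0.0496]
tool_rot: [0.141, 0.99, -0.0, 0.0]
ft_force: [-2.4, -0.4, 5.2]
grip_width: 0.0001
grasp_force: 2.6
```

Request:
{"method": "move_arm", "body": {"deltas": [[0,0,0,1,0,0,0],[0,0,0,1,0,0,0],[0,0,0,0,0,0,0],[0,0,0,0,0,0,0],[0,0,0,0,0,0,0]]}}

```text
clock: 5.15
eef_pos: [0.6233, 0.0334, 0.0481]
tool_rot: [0.141, 0.99, 0.0, 0.0]
ft_force: [-2.0, -0.5, 7.8]
grip_width: -0.0001
grasp_force: 3.7
```

Request:
{"method": "move_arm", "body": {"deltas": [[0,0,0,-5,0,0,0],[0,0,0,-15,0,0,0],[0,0,0,-20,0,0,0],[0,-9.3,-24.5,-5,0,0,0],[0,-9.3,-24.5,-5,0,0,0],[0,-9.3,-24.5,0,0,0,0],[0,-9.3,-24.5,0,0,0,0],[0,-9.3,-24.5,0,0,0,0],[0,-9.3,-24.5,0,0,0,0]]}}

```text
clock: 5.9
eef_pos: [0.6355, -0.1243, 0.0966]
tool_rot: [0.141, 0.99, 0.0, -0.0]
ft_force: [0.3, 0.1, -0.1]
grip_width: -0.0002
grasp_force: 0.0
```

Request:
{"method": "move_arm", "body": {"deltas": [[0,0,0,10,0,0,0],[0,0,0,10,0,0,0],[0,0,0,3,0,0,0],[0,0,0,0,0,0,0],[0,0,0,0,0,0,0]]}}

```text
clock: 6.32
eef_pos: [0.6351, -0.1218, 0.0734]
tool_rot: [0.14, 0.99, 0.0, -0.001]
ft_force: [0.0, 0.7, 0.3]
grip_width: 0.0002
grasp_force: 0.0
```

```bash
python3 - <<'E'
from h import *
a=bot.camera("side")
b=cv2.resize(a[120:280,230:400],None,fx=3.5,fy=3.5,interpolation=2)
cv2.imwrite("pics/s3.png",b)
E
```

```text
(no output)
```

View pics/s3.png

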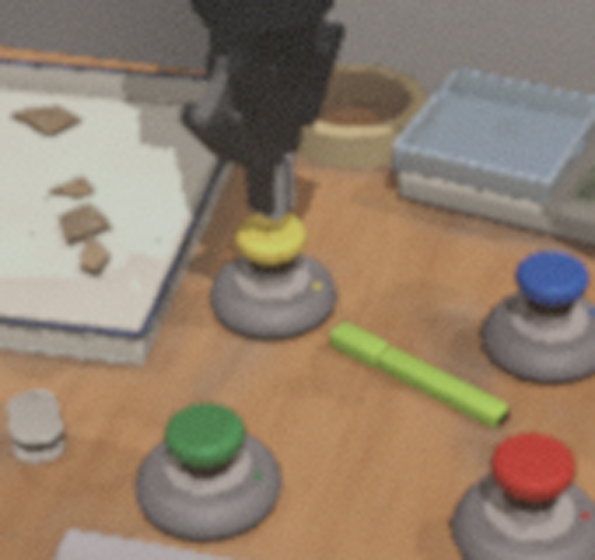

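Green's head now sits lower: about 134 px from head top to housing bottom, down from 145, so it is in. The finger (270,210) is above the centre of yellow (270,235). Pressing yellow.

Request:
{"method": "move_arm", "body": {"deltas": [[0,-1,-1.5,5,0,0,0],[0,0,0,4,0,0,0],[0,0,0,3,0,0,0],[0,0,0,2,0,0,0],[0,0,0,2,0,0,0],[0,0,0,2,0,0,0],[0,0,0,2,0,0,0],[0,0,0,0,0,0,0],[0,0,0,0,0,0,0]]}}

```text
clock: 7.12
eef_pos: [0.6361, -0.1248, 0.0544]
tool_rot: [0.141, 0.99, 0.0, -0.0]
ft_force: [-1.4, 1.8, 1.3]
grip_width: 0.0004
grasp_force: 1.3
```

Request:
{"method": "move_arm", "body": {"deltas": [[0,0,0,1.5,0,0,0],[0,0,0,1.5,0,0,0],[0,0,0,1,0,0,0],[0,0,0,0,0,0,0],[0,0,0,0,0,0,0]]}}

```text
clock: 7.53
eef_pos: [0.6363, -0.1249, 0.0504]
tool_rot: [0.141, 0.99, 0.0, 0.0]
ft_force: [-1.8, 1.3, 4.0]
grip_width: 0.0
grasp_force: 1.9
```

Request:
{"method": "move_arm", "body": {"deltas": [[0,0,0,1,0,0,0],[0,0,0,1,0,0,0],[0,0,0,1,0,0,0],[0,0,0,0,0,0,0],[0,0,0,0,0,0,0]]}}

```text
clock: 7.95
eef_pos: [0.6364, -0.1249, 0.048]
tool_rot: [0.141, 0.99, 0.0, 0.0]
ft_force: [-2.3, 1.4, 7.4]
grip_width: 0.0001
grasp_force: 3.7
```

Request:
{"method": "move_arm", "body": {"deltas": [[0,0,0,-5,0,0,0],[0,0,0,-15,0,0,0],[0,0,0,-20,0,0,0],[0,25.4,-7.2,-5,0,0,0],[0,25.4,-7.2,-5,0,0,0],[0,25.4,-7.2,0,0,0,0],[0,25.4,-7.2,0,0,0,0],[0,25.4,-7.2,0,0,0,0],[0,25.4,-7.2,0,0,0,0]]}}

```text
clock: 8.7
eef_pos: [0.4764, -0.1243, 0.0968]
tool_rot: [0.141, 0.99, -0.001, -0.0]
ft_force: [-0.5, -0.1, 0.4]
grip_width: -0.0001
grasp_force: 0.0
```

Request:
{"method": "move_arm", "body": {"deltas": [[0,0,0,10,0,0,0],[0,0,0,10,0,0,0],[0,0,0,3,0,0,0],[0,0,0,0,0,0,0],[0,0,0,0,0,0,0]]}}

```text
clock: 9.12
eef_pos: [0.4787, -0.1241, 0.0738]
tool_rot: [0.141, 0.99, -0.0, -0.0]
ft_force: [0.7, -0.7, 0.5]
grip_width: 0.0
grasp_force: 0.0
```

```bash
python3 - <<'E'
from h import *
a=bot.camera("side")
b=cv2.resize(a[120:280,250:420],None,fx=3.5,fy=3.5,interpolation=2)
cv2.imwrite("pics/s4.png",b)
E
```

```text
(no output)
```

View pics/s4.png

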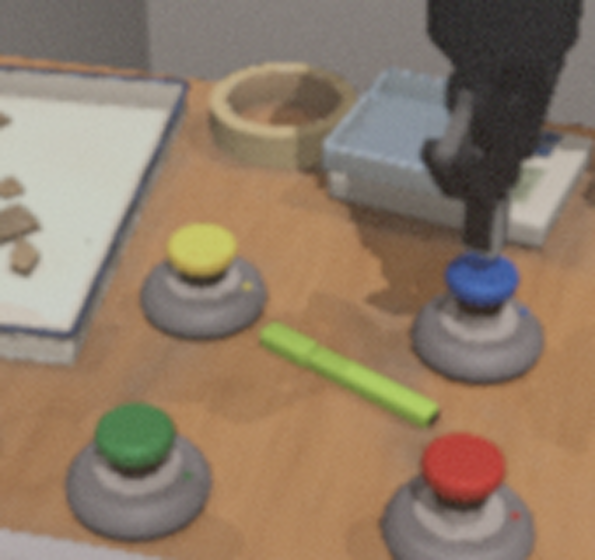

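Yellow's head (202,250) is now lower and stays in, and the finger (483,250) is over the centre of blue (482,275). Pressing blue.

Request:
{"method": "move_arm", "body": {"deltas": [[0,0,0,5,0,0,0],[0,0,0,4,0,0,0],[0,0,0,3,0,0,0],[0,0,0,2,0,0,0],[0,0,0,2,0,0,0],[0,0,0,2,0,0,0],[0,0,0,2,0,0,0],[0,0,0,0,0,0,0],[0,0,0,0,0,0,0]]}}

```text
clock: 9.92
eef_pos: [0.4778, -0.1239, 0.0544]
tool_rot: [0.141, 0.99, 0.0, 0.0]
ft_force: [-1.4, 1.4, 3.2]
grip_width: -0.0001
grasp_force: 1.3
```

Request:
{"method": "move_arm", "body": {"deltas": [[0,0,0,1.5,0,0,0],[0,0,0,1.5,0,0,0],[0,0,0,1,0,0,0],[0,0,0,0,0,0,0],[0,0,0,0,0,0,0]]}}

```text
clock: 10.33
eef_pos: [0.4778, -0.1239, 0.0504]
tool_rot: [0.141, 0.99, 0.0, 0.0]
ft_force: [-0.9, 0.6, 4.2]
grip_width: 0.0003
grasp_force: 1.9
```

Request:
{"method": "move_arm", "body": {"deltas": [[0,0,0,1,0,0,0],[0,0,0,1,0,0,0],[0,0,0,0.5,0,0,0],[0,0,0,0,0,0,0],[0,0,0,0,0,0,0]]}}

```text
clock: 10.75
eef_pos: [0.4779, -0.124, 0.0482]
tool_rot: [0.141, 0.99, -0.0, 0.0]
ft_force: [-2.0, 1.2, 6.9]
grip_width: 0.0
grasp_force: 3.5
```

Request:
{"method": "move_arm", "body": {"deltas": [[0,0,0,-5,0,0,0],[0,0,0,-15,0,0,0],[0,0,0,-25,0,0,0],[0,0,0,-25,0,0,0],[0,0,0,-25,0,0,0],[0,0,0,-25,0,0,0],[0,0,0,-20,0,0,0],[0,0,0,0,0,0,0],[0,0,0,0,0,0,0],[0,0,0,0,0,0,0]]}}

```text
clock: 11.58
eef_pos: [0.4772, -0.1239, 0.1868]
tool_rot: [0.141, 0.99, -0.0, -0.001]
ft_force: [0.8, 0.7, 0.3]
grip_width: 0.0001
grasp_force: 0.0
```

```bash
python3 - <<'E'
from h import *
a=bot.camera("side")
b=cv2.resize(a[120:280,250:420],None,fx=3.5,fy=3.5,interpolation=2)
cv2.imwrite("pics/s5.png",b)
E
```

```text
(no output)
```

View pics/s5.png

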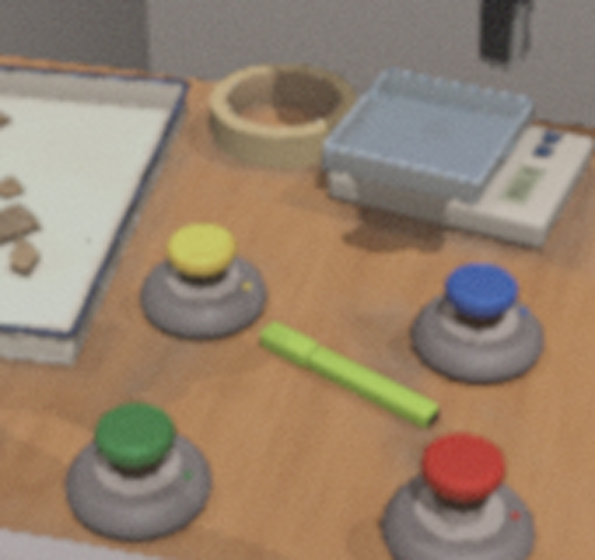

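Blue (481,290), yellow (202,250) and green (135,435) are all down, and red (462,467) is still up. The housings and the highlighter have not moved and the arm is clear, so I'll hand in.

```bash
python3 -c "
from workcell import bot
print(bot.job_done())"
```

```text
the job is handed in; nothing more can be done
None
```

I pressed green, yellow and blue fully in, in that order (about 8 N at most), left red up, saw nothing shifted in the last picture, and handed the job in; no verdict came back.

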